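Take a grouping tile off the sloping viewer and stand it in the draining rack

TASK

The white tile on the sloping viewer has been read. Slide it along the ledge until it hangs over an end of the viewer far enough to be pinched front and back, then lift it off and stand it on its long edge in a free slot of the draining rack, about centred along the slot. Do not let it fall to the bench, leave the tile already in the rack where it is, and do not knock over the dropper bottle or the two small vials.

Things in the scene. Friction and masses are not known exactly. Their poses are not given: they have to be found in the camera images.
- tile: the white porcelain grouping tile on the viewer: a loose flat plate 120 x 8 x 90 mm, about 0.2 kg, round wells on its front (look only). Origin at its centre; x along its 120 mm, y through its 8 mm (wells face -y), z along its 90 mm height. It starts with its back flat on the panel and a long edge on the ledge, wholly within the panel's length.
- viewer: the sloping viewer: a white wedge housing 180 mm long (x), 127 mm deep, 123 mm high, with a dark reading panel; fixed to the bench. Origin on the bench under its middle; x along its length, z up, the panel faces -y and up. Its ends, at x = -90 and +90 mm, are flat with free air beyond. A tile on the ledge has its centre at y = -22.5, z = 79.2 mm.
- panel_foot (a point): mid-length of the line where panel and ledge meet (viewer frame: x 0, y -45, z 40 mm). From here the flat panel goes 100 mm up the slope, leaning back 35 degrees from upright, over the full 180 mm length. The ledge, also 180 mm long, stands out 23 mm square to the panel, to y -64, z 53 mm; it has no lip.
- panel_top (a point): mid-length of the panel's upper edge (viewer frame: x 0, y 12, z 122 mm), 10 mm up the slope beyond a tile on the ledge. Behind it lie a flat top 22 mm deep and a back that falls to y = 63 mm at the bench.
- rack: the draining rack: grey tray 130 x 170 mm, rim 10 mm high, with a steel wire insert; fixed to the bench. Origin on the bench under its middle, z up; three slots run along x, at y = -46, 0, +46 mm. A tile stands on two cross wires (tops z = 15 mm, at x = -30 and +30) between two wire hoops 60 mm long, 57 mm high; gap between hoops 12 mm at the foot, 20 mm at the top.
- slot_near (a point): middle of the floor of the slot on the viewer's side (rack y = +46 mm), 15 mm above the bench; the other tile stands here
- slot_middle (a point): middle of the floor of the middle slot (rack y = 0), 15 mm above the bench; always free at the start
- slot_far (a point): middle of the floor of the slot away from the viewer (rack y = -46 mm), 15 mm above the bench; always free at the start
- tile_b: a tile exactly like the first, loose, already standing in the slot on the viewer's side; leave it there. Origin and axes as for the first tile.
- dropper_bottle: small amber dropper bottle 25 x 25 x 76 mm standing between viewer and rack; origin under its middle, z up; leave it standing
- red_vial: small vial with red cap 23 x 23 x 38 mm standing beyond the viewer; origin under its middle, z up; leave it standing
- green_vial: small amber vial with green cap 23 x 23 x 38 mm standing beyond the viewer; origin under its middle, z up; leave it standing

How it is judged:
By the outcome, as a careful person would: the job done as asked, in the order asked, and still so for the second after the job is handed in, with the robot touching nothing.
It also fails if it takes over 64 s, if anything falls off the work surface, if the arm or the gripper's body presses on something with over 40 N, if the wrist force passes 120 N, or if a joint passes its speed limit or range.

ROBOT

A 6-joint arm with a two-finger parallel gripper is mounted at the origin on a cart in front of the work surface, level with it; the furniture and walls round the work are solid. World frame = base frame: x ahead of the robot, y to its left, z up, the work surface at z = 0. Lengths are in m, angles in rad, forces in N, time in s.
With the tool pointing down it reaches from about 0.375 to 0.9 m from the base axis. Payload 3.1 kg.
Tool frame: the origin (TCP) lies at the very end of the fingers, on their centre line; the grasp point (between the pads) lies 19 mm behind it; z points along the fingers, y is the line along which they close (so a half turn about z gives the same grasp; the last joint's range is limited). The gripper opens to 85 mm and grips with 20 to 120 N. Pads are 22 mm wide; open, the fingers measure 114 mm over their backs; the gripper's body (76 mm by 85 mm) begins 54 mm behind the grasp point. The pads swing forward as they close: fully open they stand 13 mm farther back than shut.
Start: joints at [-1.496, 0.527, 1.433, -0, 1.181, -0.178], TCP at [0.156, -0.605, 0.231] pointing down, gripper open.
Joint ranges: [-3.08, 3.08], [-0.75, 2.2], [0.22, 2.44], [-1.43, 4.57], [0, 2.65], [-2.85, 2.85]. Speed limits (rad/s): [2.79, 2.79, 3.14, 3.14, 3.14, 3.14].

INTERFACE

Orientations are given as a unit quaternion [x, y, z, w].
In Python, from station import sense, snapshot, camera_params, sign_off gives the robot as it stands.
- The arm moves only by the shell command python3 -m handwheel 'ROWS' [OPENING] [FORCE]. ROWS is JSON, a list that holds one entry, the list of rows, each a list of 4 numbers: the shift along the tool's x, y, z in units of 25 mm (1.0 is 25 mm), then the turn about the tool's z in units of 6 degrees (1.0 is 6 degrees). A call has 1 to 20 rows; each row shifts and turns the commanded pose from where the row before left it, along the tool's axes as they then stand; what a row does not reach is not made up. A row lasts 1/8 s, in which the tool goes at most 62.5 mm and 10.7 degrees, less where a joint would pass 70% of its speed; a pose out of reach is approached as far as the arm can. A call is refused whole if a number of a shift passes 1 or a number of a turn 1, either way. A call with a gripper value outside its range is refused whole. OPENING is the finger opening in mm, from 0 to 85.4, set as the call begins (- or left out, the last holds). The fingers move at their own pace and stop on an object; FORCE is the grip in N (left out, the last holds). Time passes only in rows, so rows that do not move let the fingers close. It gives the time, the measured TCP pose, the force, the opening and the grip force at its end, in the units of the state.
- sense(): the state, without advancing time (a new reading comes with each control period).
- snapshot(name): name is "scene" or "top" or "wrist"; returns (picture, depth): 384x512x3 uint8, red, green, blue; 384x512 float32, m along the optical axis (not along the pixel's ray), 0 where there is no reading.
- camera_params(name): a dict with "mtx" (3x3 intrinsics, pixels), "extrinsics" (4x4, takes a point from camera to world coordinates); the wrist camera has in their place "hand_eye" (4x4, takes a point from camera to tool coordinates, whose origin is the TCP and whose axes are the flange's). Camera axes: x right, y up, looking along -z (the intrinsics and any distortion apply to the point x, -y, -z); pixel columns grow to the right and rows downward; lengths in m; the calibration is good to about 2 mm. A picture is of the moment at which its call begins: read the wrist's pose just before it. camera_params takes no time and is no camera call.
- sign_off(): hands the job in; it is judged then, once.
The state is a dict: "t": time; "q": joint angles; "qd": joint speeds; "tau": joint torques, N m; "tcp_pos": TCP position; "tool_rot": TCP orientation; "force": force on the tool from outside, world axes, zero at the start; "ft_torque": the same for the moment, N m; "finger_gap": opening from 0.0 (shut) to 1.0 (fully open); "gripper_force": force on a finger pad.
Only numpy, scipy, OpenCV 4.12 (cv2) and the standard library are available. Lean on these libraries where they do the work, as an engineer would, in place of code of your own. Each camera call takes 0.05 s, during which the arm holds its last target. There are 200 camera calls.

## Working session

There is one attempt and no reset: what is moved stays moved. The work goes in short steps, Python scripts to look and compute and a shell command to move; the robot and the scene stay as the last step left them, time stands still between calls to the robot, and variables do not carry over. Pictures are saved under pics/ and viewed, at most 10 in all, crops included, and the job is handed in when it is done.

```bash
mkdir -p pics; ls; python3 - <<'E'
from station import *
import cv2,numpy as np
s=sense();print({k:np.round(v,3).tolist() for k,v in s.items()})
for n in("scene","top"):
    p,d=snapshot(n);cv2.imwrite(f"pics/{n}0.png",p[:,:,::-1]);np.save(f"{n}0.npy",d);np.save(f"{n}0rgb.npy",p)
    c=camera_params(n);print(n,{k:np.round(v,4).tolist() for k,v in c.items()})
print(camera_params("wrist"))
E
```

```text
pics
{'t': 0.0, 'q': [-1.496, 0.528, 1.434, -0.0, 1.181, -0.179], 'qd': [-0.0, 0.0, 0.0, 0.0, -0.001, 0.001], 'tau': [-0.001, -44.235, -17.803, -0.0, 0.008, 0.0], 'tcp_pos': [0.156, -0.604, 0.23], 'tool_rot': [0.992, 0.126, 0.0, -0.001], 'force': [0.371, -0.233, 1.086], 'ft_torque': [-0.011, 0.06, 0.002], 'gripper_force': 0.0, 'finger_gap': 1.0}
scene {'mtx': [[476.5788, 0.0, 259.5305], [0.0, 476.5788, 192.2617], [0.0, 0.0, 1.0]], 'extrinsics': [[-0.6804, 0.3885, -0.6214, 0.0587], [-0.7326, -0.3385, 0.5906, 0.5941], [0.0191, 0.857, 0.5149, 0.5345], [0.0, 0.0, 0.0, 1.0]]}
top {'mtx': [[422.3582, 0.0, 256.5056], [0.0, 422.3582, 190.0088], [0.0, 0.0, 1.0]], 'extrinsics': [[0.0196, 0.9976, -0.0669, 0.5447], [-0.9998, 0.0197, 0.0018, 0.0778], [0.0031, 0.0669, 0.9978, 0.9368], [0.0, 0.0, 0.0, 1.0]]}
{'mtx': array([[293.06647114,   0.        , 256.98508219],
       [  0.        , 293.06647114, 192.46809297],
       [  0.        ,   0.        ,   1.        ]]), 'hand_eye': array([[-5.41513777e-04,  9.59247278e-01,  2.82567456e-01,
         7.13385572e-02],
       [ 9.99999627e-01,  7.09492887e-04, -4.92149897e-04,
         2.02083796e-04],
       [-6.72573049e-04,  2.82567084e-01, -9.59247304e-01,
        -1.41172410e-01],
       [ 0.00000000e+00,  0.00000000e+00,  0.00000000e+00,
         1.00000000e+00]])}
```

View pics/scene0.png

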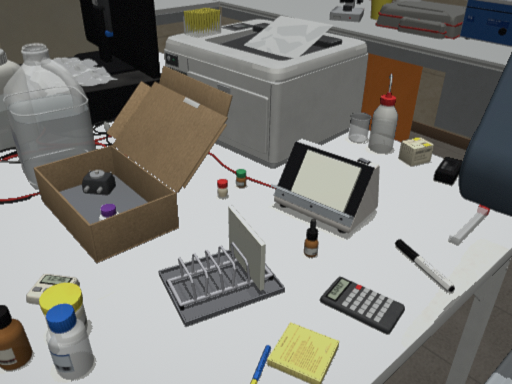

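View pics/top0.png

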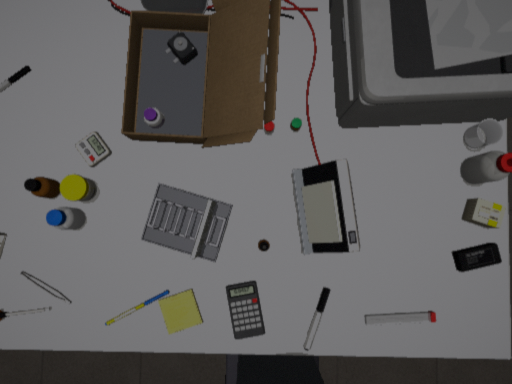

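The scene view shows the viewer at (325,185) with the tile on it, the bottle at (312,238), the vials at (222,187) and (241,178), and the rack at (220,285). The top view has the viewer at (325,207), the tile at (322,213), the rack at (187,222), tile_b near (202,225), the bottle at (264,244), and the vials at (269,127) and (296,124). Image up is +x and image right is -y.

```bash
cat > h.py <<'E'
import numpy as np,cv2
from station import *
def cloud(n,d,T=None):
    c=camera_params(n);K=c["mtx"];E=c["extrinsics"] if T is None else T
    v,u=np.mgrid[:384,:512]
    P=np.stack([(u-K[0,2])/K[0,0]*d,-(v-K[1,2])/K[1,1]*d,-d],-1)
    W=P@E[:3,:3].T+E[:3,3]; W[d<=0]=np.nan; return W
E
python3 - <<'E'
from h import *
d=np.load("top0.npy");p=np.load("top0rgb.npy");W=cloud("top",d)
print("bench z",np.nanmedian(W[260:300,330:420,2]), "coverage",(d>0).mean())
hsv=cv2.cvtColor(p,cv2.COLOR_RGB2HSV)
def box(m):
    r=cv2.minAreaRect(W[m][:,:2].astype(np.float32)*1000);return [np.round(x,1) for x in r]
R=np.zeros(d.shape,bool);R[158:256,290:360]=1
m=R&(W[...,2]>.02);m=cv2.morphologyEx(m.astype(np.uint8),cv2.MORPH_OPEN,np.ones((3,3)))>0
print("viewer fp",box(m),m.sum())
# tops: high points
t=m&(W[...,2]>.112);print("viewer top",box(t),t.sum())
# tile
R2=np.zeros(d.shape,bool);R2[175:250,300:345]=1
t=R2&(hsv[...,2]>150)&(W[...,2]>.03)
n,l,st,_=cv2.connectedComponentsWithStats(t.astype(np.uint8));k=1+st[1:,4].argmax();t=l==k
print("tile px",st[k]);Q=W[t];c=Q.mean(0);u,s,vt=np.linalg.svd(Q-c,full_matrices=False);print("tile c",c,"axes",vt.round(3),"rms",s/np.sqrt(len(Q)),
 "ext",np.ptp((Q-c)@vt.T,axis=0)); print(box(t))
# rack
R3=np.zeros(d.shape,bool);R3[180:264,138:236]=1
g=R3&(hsv[...,2]<130);g=cv2.morphologyEx(g.astype(np.uint8),cv2.MORPH_CLOSE,np.ones((9,9)))
n,l,st,_=cv2.connectedComponentsWithStats(g);k=1+st[1:,4].argmax();g=l==k
r=cv2.minAreaRect(np.argwhere(g)[:,::-1].astype(np.float32));print("rack px",r)
# rays to plane z=.010
c=camera_params("top");K,E=c["mtx"],c["extrinsics"]
def ray(u,v,z):
    dd=E[:3,:3]@np.array([(u-K[0,2])/K[0,0],-(v-K[1,2])/K[1,1],-1]);return E[:3,3]+dd*(z-E[2,3])/dd[2]
cn=[ray(a,b,.010) for a,b in cv2.boxPoints(r)];print(np.round(cn,4),np.mean(cn,0))
tb=R3&(W[...,2]>.08);print("tile_b",box(tb),tb.sum())
for nm,(a,b) in dict(bottle=(264,244),red=(269,127),green=(296,124)).items(): print(nm,W[b-2:b+3,a-2:a+3].reshape(-1,3).mean(0))
big=cv2.resize(p[150:265,135:365],None,fx=3.4,fy=3.4,interpolation=cv2.INTER_CUBIC);cv2.imwrite("pics/topcrop.png",big[...,::-1])
# scene cloud
d2=np.load("scene0.npy");p2=np.load("scene0rgb.npy");W2=cloud("scene",d2)
t=np.zeros(d.shape,bool);t[135:235,270:385]=1
m=t&(W2[...,2]>.02)&(W2[...,0]<.56);print("scene viewer",box(m))
h2=cv2.cvtColor(p2,cv2.COLOR_RGB2HSV);
t2=t&(h2[...,2]>170)&(W2[...,2]>.04);n,l,st,_=cv2.connectedComponentsWithStats(t2.astype(np.uint8));k=1+st[1:,4].argmax();print(st[k]);Q=W2[l==k];c=Q.mean(0);vt=np.linalg.svd(Q-c,full_matrices=False)[2];print("tile scene",c,vt.round(3),np.ptp((Q-c)@vt.T,axis=0))
E
```

```text
bench z -0.0007669513243843129 coverage 0.9958546956380209
viewer fp [array([569.2, -72.7]), array([179.9, 126.8]), np.float64(8.4)] 5059
viewer top [array([571.9, -91.1]), array([179.8,  43.5]), np.float64(8.3)] 1789Traceback (most recent call last):
  File "<stdin>", line 15, in <module>
ValueError: attempt to get argmax of an empty sequence
```

```bash
python3 - <<'E'
from h import *
d=np.load("top0.npy");p=np.load("top0rgb.npy");W=cloud("top",d)
hsv=cv2.cvtColor(p,cv2.COLOR_RGB2HSV)
def box(Q): 
    r=cv2.minAreaRect(Q[:,:2].astype(np.float32)*1000);return [np.round(x,1).tolist() for x in r]
a=np.radians(8.4);X=np.array([-np.cos(a),-np.sin(a)]);Y=np.array([np.sin(a),-np.cos(a)])
O=np.array([.5692,-.0727])+Y*.0005
L=np.stack([(W[...,:2]-O)@X,(W[...,:2]-O)@Y,W[...,2]],-1)*1000
# height above panel plane
nv=np.array([-np.cos(np.radians(35)),np.sin(np.radians(35))])
hgt=(L[...,1]+45)*nv[0]+(L[...,2]-40)*nv[1]; s=(L[...,1]+45)*.5736+(L[...,2]-40)*.8192
on=(np.abs(L[...,0])<88)&(s>15)&(s<98)
print("hgt hist",np.histogram(hgt[on],bins=np.arange(-6,16,2)))
t=on&(hgt>4)&(hgt<12);lo=[];hi=[]
for a0 in range(15,100,8):
    q=L[...,0][t&(s>a0)&(s<a0+8)]
    if len(q):print(a0,len(q),q.min().round(1),q.max().round(1))
print("tile s max",s[t].max(),"V in tile",np.median(hsv[...,2][t]))
R3=np.zeros(d.shape,bool);R3[180:264,138:236]=1
m=R3&(W[...,2]>.006);m=cv2.morphologyEx(m.astype(np.uint8),cv2.MORPH_OPEN,np.ones((2,2)))
n,l,st,_=cv2.connectedComponentsWithStats(m);k=1+st[1:,4].argmax();print("rack depth",box(W[l==k]))
tray=R3&(W[...,2]>.006)&(W[...,2]<.013);print("tray",box(W[tray]))
print("tile_b",box(W[R3&(W[...,2]>.095)]),"hoops z>.05",box(W[R3&(W[...,2]>.05)&(W[...,2]<.065)]))
for nm,(a,b) in dict(bottle=(264,244),red=(269,127),green=(296,124)).items():
    w=W[b-2:b+3,a-2:a+3].reshape(-1,3).mean(0);print(nm,w.round(3),((w[:2]-O)@np.c_[X,Y]*1000).round())
big=cv2.resize(p[150:265,135:365],None,fx=3.4,fy=3.4,interpolation=cv2.INTER_CUBIC);cv2.imwrite("pics/topcrop.png",big[...,::-1])
d2=np.load("scene0.npy");W2=cloud("scene",d2)
L2=np.stack([(W2[...,:2]-O)@X,(W2[...,:2]-O)@Y,W2[...,2]],-1)*1000
hg=(L2[...,1]+45)*nv[0]+(L2[...,2]-40)*nv[1]; s2=(L2[...,1]+45)*.5736+(L2[...,2]-40)*.8192
on=(np.abs(L2[...,0])<88)&(s2>15)&(s2<98);print("scene",np.histogram(hg[on],bins=np.arange(-6,16,2)))
t=on&(hg>4)&(hg<12);print(np.percentile(L2[...,0][t],[0,.5,2,98,99.5,100]),s2[t].max())
v=(L2[...,2]>15)&(abs(L2[...,0])<110)&(abs(L2[...,1])<75);print("scene viewer x",np.percentile(L2[...,0][v],[.2,99.8]))
m=np.abs(W2-[.45,.3,.1])<[.15,.2,1];m=m.all(-1);
print("scene tile_b",box(W2[m&(W2[...,2]>.07)&(W2[...,2]<.12)&(np.arange(512)[None]<270)&(np.arange(512)[None]>225)]))
E
```

```text
hgt hist (array([ 84, 620, 295,  51, 177, 991, 483,   9,   0,   0]), array([-6, -4, -2,  0,  2,  4,  6,  8, 10, 12, 14]))
15 145 -50.6 68.4
23 139 -50.3 68.5
31 151 -51.0 66.6
39 142 -50.2 66.9
47 160 -50.7 67.2
55 149 -49.2 67.3
63 160 -50.7 67.5
71 158 -50.9 67.8
79 163 -50.6 68.1
87 116 -49.3 68.0
tile s max 93.73770981012606 V in tile 105.0
rack depth [[514.9, 232.4], [164.8, 106.1], 70.5]
tray [[538.2, 247.4], [209.6, 130.0], 74.6]
tile_b [[521.2, 183.8], [8.7, 120.0], 74.7] hoops z>.05 [[534.6, 227.9], [121.1, 114.8], 74.9]
bottle [0.492 0.059 0.058] [  57. -142.]
red [0.742 0.052 0.037] [-189.  -99.]
green [ 0.749 -0.006  0.037] [-188.  -40.]
scene (array([ 276,  585,  291,   77,  483, 1106,  563,   51,    0,    0]), array([-6, -4, -2,  0,  2,  4,  6,  8, 10, 12, 14]))
[-51.42709569 -50.39004759 -48.50964698  66.6588916   67.91017714
  68.55018705] 91.24168505902381
scene viewer x [-89.86376883  90.6290195 ]
scene tile_b [[521.1, 184.3], [9.3, 121.6], 74.5]
```

View pics/topcrop.png

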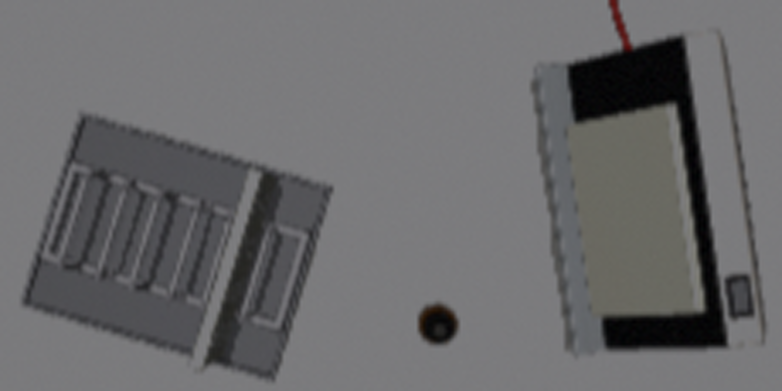

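The crop shows the tile filling most of the panel, running from the upper end gap to near the robot-side end. The rack's middle and far slots are free, and the bottle stands clear. Plan: push the tile's far end toward the robot, where there is free air.

```bash
cat >> h.py <<'E'
A=np.radians(8.4);VX=np.array([-np.cos(A),-np.sin(A)]);VY=np.array([np.sin(A),-np.cos(A)]);VO=np.array([.5697,-.0762])
RX=np.array([-.9645,.264]);RY=np.array([-.264,-.9645]);RM=np.array([.5338,.2281])
def V(x,y,z): return np.r_[VO+(VX*x+VY*y)/1000,z/1000]
def RK(x,y,z): return np.r_[RM+(RX*x+RY*y)/1000,z/1000]
from scipy.spatial.transform import Rotation as Ro
def to(T,yaw=None):
    s=sense();R=Ro.from_quat(s["tool_rot"]).as_matrix();y=np.degrees(np.arctan2(R[1,0],R[0,0]))
    print("t",round(s["t"],2),"pos",np.round(s["tcp_pos"],4),"yaw",y.round(2),"gap",round(s["finger_gap"],3),"F",np.round(s["force"],1))
    print("tool units",(R.T@(np.array(T)-s["tcp_pos"])/.025).round(2),"turn units",None if yaw is None else round((y-yaw)/6,2))
E
python3 -c "
from h import *
to(V(-78,-85,170),98.4)"
```

```text
t 0.1 pos [ 0.1563 -0.6045  0.2304] yaw 14.48 gap 1.002 F [ 0.4  0.  -0.4]
tool units [ 24.76 -19.37   2.46] turn units -13.99
```

```bash
python3 -m handwheel '[[[1,-0.78,0,0],[1,-0.78,0,0],[1,-0.78,0,0],[1,-0.78,0,0],[1,-0.78,0,0],[1,-0.78,0,0],[1,-0.78,0,0],[1,-0.78,0,0],[1,-0.78,0,0],[1,-0.78,0,0],[1,-0.78,0,0],[1,-0.78,0,0],[1,-0.78,0,0],[1,-0.78,0,0],[1,-0.78,0,0],[1,-0.78,0,0],[1,-0.78,0,0],[1,-0.78,0,0],[1,-0.78,0,0],[1,-0.78,0,0]]]' 0 20
python3 -m handwheel '[[[1,-0.78,0,0],[1,-0.78,0,0],[1,-0.78,0,0],[1,-0.78,0,0],[0.7,-0.6,0,0],[0,0,0,-1],[0,0,0,-1],[0,0,0,-1],[0,0,0,-1],[0,0,0,-1],[0,0,0,-1],[0,0,0,-1],[0,0,0,-1],[0,0,0,-1],[0,0,0,-1],[0,0,0,-1],[0,0,0,-1],[0,0,0,-1],[0,0,0,-1],[0,0,0,0]]]'
python3 -c "
from h import *
to(V(-78,-75,69),98.4);to(V(-78,-38,69))"
```

```text
t: 2.6
tcp_pos: [0.5432, -0.1014, 0.2309]
tool_rot: [0.992, 0.126, -0.0, -0.0]
force: [0.2, -0.2, -0.5]
finger_gap: 0.002
gripper_force: 0.0
t: 5.1
tcp_pos: [0.6331, 0.0169, 0.231]
tool_rot: [0.653, 0.757, -0.0, -0.0]
force: [-1.1, 0.1, -0.9]
finger_gap: 0.001
gripper_force: 0.0
t 5.1 pos [0.6331 0.0169 0.231 ] yaw 98.41 gap 0.001 F [-1.1  0.1 -0.9]
tool units [-0.32  0.07  6.48] turn units 0.0
t 5.1 pos [0.6331 0.0169 0.231 ] yaw 98.41 gap 0.001 F [-1.1  0.1 -0.9]
tool units [-1.8   0.07  6.48] turn units None
```

```bash
python3 -m handwheel '[[[-0.3,0,1,0],[0,0,1,0],[0,0,1,0],[0,0,1,0],[0,0,1,0],[0,0,1,0],[0,0,0.48,0],[-0.5,0.07,0,0],[-0.5,0,0,0],[-0.3,0,0,0],[-0.2,0,0,0],[0,0,0,0]]]'
python3 -c "
from h import *
to(V(-78,-38,69),98.4)"
```

```text
t: 6.6
tcp_pos: [0.642, -0.0278, 0.0697]
tool_rot: [0.653, 0.757, 0.0, 0.0]
force: [0.1, 0.4, -0.6]
finger_gap: -0.005
gripper_force: 0.0
t 6.6 pos [ 0.642  -0.0278  0.0697] yaw 98.44 gap -0.005 F [ 0.1  0.4 -0.6]
tool units [ 0.03 -0.02  0.03] turn units 0.01
```

```bash
python3 -m handwheel '[[[0,-0.25,0,0],[0,-0.25,0,0],[0,-0.25,0,0],[0,-0.25,0,0],[0,-0.25,0,0],[0,-0.25,0,0],[0,-0.25,0,0],[0,-0.25,0,0],[0,-0.25,0,0],[0,-0.25,0,0],[0,-0.2,0,0],[0,0,0,0]]]'
cat >> h.py <<'E'
def tile(save=None):
    for n in("top","scene"):
        p,d=snapshot(n);W=cloud(n,d)
        L=np.stack([(W[...,:2]-VO)@VX,(W[...,:2]-VO)@VY,W[...,2]],-1)*1000
        h=-(L[...,1]+45)*.8192+(L[...,2]-40)*.5736;s=(L[...,1]+45)*.5736+(L[...,2]-40)*.8192
        t=(h>4)&(h<12)&(L[...,0]>-90)&(L[...,0]<170)
        print(n,"x_v of tile by slope:",[(a,np.percentile(L[...,0][t&(s>a)&(s<a+8)],[1,99]).round(1).tolist(),np.median(h[t&(s>a)&(s<a+8)]).round(1)) for a in(5,15,60,80) if (t&(s>a)&(s<a+8)).sum()>5],"s",np.percentile(s[t],[.5,99.5]).round(1))
        if save: cv2.imwrite(f"pics/{save}_{n}.png",p[...,::-1])
E
python3 -c "
from h import *
to(V(-78,-38,69),98.4);tile('push')"
```

```text
t: 8.1
tcp_pos: [0.5741, -0.0374, 0.0693]
tool_rot: [0.653, 0.758, -0.001, -0.001]
force: [0.5, 0.7, -0.9]
finger_gap: -0.001
gripper_force: 0.6
t 8.1 pos [ 0.5741 -0.0374  0.0693] yaw 98.5 gap -0.001 F [ 0.5  0.7 -0.9]
tool units [0.01 2.72 0.01] turn units 0.02
top x_v of tile by slope: [(15, [35.4, 53.8], np.float64(7.8)), (60, [31.8, 61.6], np.float64(7.7)), (80, [35.7, 66.2], np.float64(7.7))] s [-61.1  90.5]
scene x_v of tile by slope: [(5, [-3.1, 116.2], np.float64(7.5)), (15, [-7.0, 115.3], np.float64(7.7)), (60, [3.0, 115.0], np.float64(7.4)), (80, [1.3, 115.3], np.float64(7.7))] s [-58.6  89.2]
```

View pics/push_scene.png

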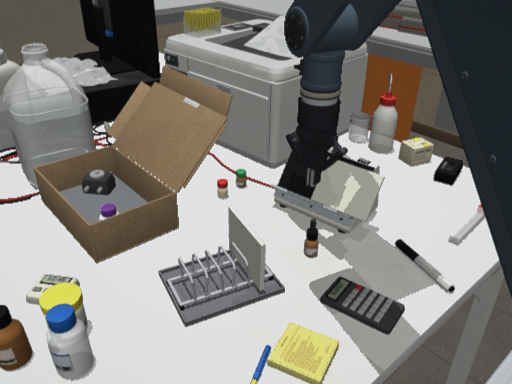

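The tile's end has reached x_v ≈ 115 and it is still flat on the panel. It needs about 22 mm more, then I back off.

```bash
python3 -m handwheel '[[[0,-0.25,0,0],[0,-0.25,0,0],[0,-0.25,0,0],[0,-0.15,0,0],[0,0,0,0],[0,0.25,0,0],[0.5,0.25,0,0],[0.8,0,0,0],[0.5,0,-0.5,0],[0,0,-1,0],[0,0,-1,0],[0,0,-1,0],[0,0,0,0]]]' 
python3 -m handwheel '[[[0,0,0,1],[0,0,0,1],[0,0,0,1],[0,0,0,1],[0,0,0,1],[0,0,0,1],[0,0,0,1],[0,0,0,1],[0,0,0,1],[0,0,0,1],[0,0,0,1],[0,0,0,1],[0,0,0,1],[0,0,0,1],[0,0,0,1],[0,0,0,0]]]' 56
python3 -c "
from h import *
tile('slid');to(V(112,-9.4,160),8.4)"
```

```text
t: 9.82
tcp_pos: [0.5596, 0.0066, 0.1593]
tool_rot: [0.652, 0.758, 0.001, 0.002]
force: [0.2, 0.1, 0.0]
finger_gap: -0.001
gripper_force: 0.0
t: 11.82
tcp_pos: [0.5576, 0.0064, 0.156]
tool_rot: [0.997, 0.075, -0.001, -0.0]
force: [-0.1, 0.4, 0.1]
finger_gap: 0.662
gripper_force: 0.0
top x_v of tile by slope: [(5, [61.7, 136.6], np.float64(7.9)), (15, [64.1, 136.4], np.float64(7.8)), (60, [71.5, 136.7], np.float64(7.7)), (80, [75.6, 119.2], np.float64(8.0))] s [-60.1  89.5]
scene x_v of tile by slope: [(5, [19.8, 137.8], np.float64(7.4)), (15, [19.2, 138.1], np.float64(7.3)), (60, [20.3, 137.6], np.float64(7.5)), (80, [20.6, 137.7], np.float64(7.6))] s [-58.4  89.3]
t 11.93 pos [0.5579 0.0062 0.1563] yaw 8.6 gap 0.654 F [-0.3  0.2  0.7]
tool units [-4.51  2.94 -0.14] turn units 0.03
```

```bash
python3 -m handwheel '[[[-1,0,-0.15,0],[-1,0,0,0],[-1,0,0,0],[-1,0,0,0],[-0.5,0.5,0,0],[0,1,0,0],[0,1,0,0],[0,0.44,0,0],[0,0,0.8,0],[0,0,0.8,0],[0,0,0.7,0],[0,0,0.5,0],[0,0,0.3,0],[0,0,0,0]]]' 56
python3 -c "
from h import *
to(V(112,-9.4,82),8.4);tile('strad')"
```

```text
t: 13.68
tcp_pos: [0.4579, -0.0833, 0.0828]
tool_rot: [0.997, 0.074, -0.0, -0.0]
force: [0.0, 0.9, 0.1]
finger_gap: 0.66
gripper_force: 0.0
t 13.68 pos [ 0.4579 -0.0833  0.0828] yaw 8.5 gap 0.66 F [0.  0.9 0.1]
tool units [-0.01 -0.    0.03] turn units 0.02
top x_v of tile by slope: [(5, [20.0, 113.4], np.float64(8.0)), (15, [18.9, 136.3], np.float64(7.9)), (60, [19.7, 96.5], np.float64(8.1)), (80, [19.2, 85.6], np.float64(7.8))] s [-60.2  90.5]
scene x_v of tile by slope: [(5, [20.2, 136.8], np.float64(7.4)), (15, [20.0, 137.1], np.float64(7.3)), (60, [19.6, 137.6], np.float64(7.1)), (80, [19.1, 138.1], np.float64(7.7))] s [-58.3 160.8]
```

View pics/strad_scene.png

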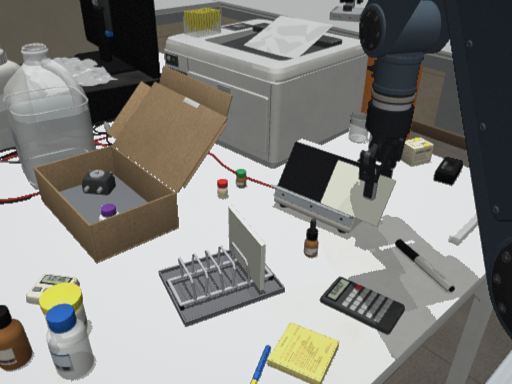

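The fingers now straddle the overhanging tile, with the front finger at (370,175). I'll close stepwise while moving toward the front, so the tile pivots upright on its bottom edge.

```bash
M="python3 -m handwheel"; 
python3 -m handwheel '[[[0,0,0,0],[0,0,0,0],[0,0,0,0]]]' 35 20 | egrep 'force|gap'
python3 -m handwheel '[[[0,-0.15,0,0],[0,-0.15,0,0],[0,-0.15,0,0]]]' 30 | egrep 'force|gap'
python3 -m handwheel '[[[0,-0.15,0,0],[0,-0.15,0,0],[0,-0.15,0,0]]]' 24 | egrep 'force|gap'
python3 -c "
from h import *
to(V(112,-32.3,82),8.4);tile('tilt')"
```

```text
force: [-0.4, -0.4, -1.7]
finger_gap: 0.408
gripper_force: 0.0
force: [0.5, -0.1, 0.6]
finger_gap: 0.351
gripper_force: 0.3
force: [0.6, -0.8, -0.2]
finger_gap: 0.283
gripper_force: 0.2
t 14.9 pos [ 0.4546 -0.0609  0.083 ] yaw 8.49 gap 0.283 F [ 0.6 -0.8 -0.2]
tool units [-0.01 -0.01  0.04] turn units 0.01
top x_v of tile by slope: [(5, [19.6, 105.0], np.float64(10.8))] s [-61.   12.9]
scene x_v of tile by slope: [(5, [19.3, 138.1], np.float64(10.1)), (15, [19.1, 138.7], np.float64(11.2))] s [-58.7 118.1]
```

View pics/tilt_scene.png

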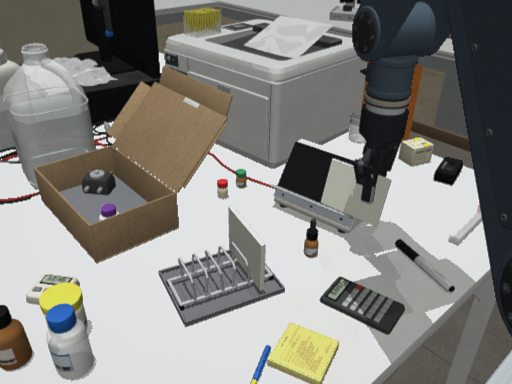

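The tile is pivoting upright evenly, with its bottom edge still on the ledge and almost no force. I'll continue.

```bash

python3 -m handwheel '[[[0,-0.14,0,0],[0,-0.14,0,0],[0,-0.14,0,0]]]' 17 | egrep 'force|gap'
python3 -m handwheel '[[[0,-0.1,0,0],[0,-0.1,0,0],[0,0,0,0]]]' 12 20| egrep 'force|gap'
python3 -m handwheel '[[[0,0,0,0],[0,0,0,0],[0,0,0,0]]]' 5 20| egrep 'force|gap'
python3 -m handwheel '[[[0,0,0,0],[0,0,0,0]]]' 0 70| egrep 'force|gap'
cat >> h.py <<'E'
def held(O,X,Y,name,zlo,zhi,lo=-150,hi=150):
    # plate points near tool: print extents in given frame
    for n in("scene","top"):
        p,d=snapshot(n);W=cloud(n,d);L=np.stack([(W[...,:2]-O)@X,(W[...,:2]-O)@Y,W[...,2]],-1)*1000
        np.save(f"{name}_{n}.npy",L);cv2.imwrite(f"pics/{name}_{n}.png",p[...,::-1])
E
python3 -c "
from h import *
to(V(112,-47.5,82),8.4);held(VO,VX,VY,'grip',0,0)
for n in('scene','top'):
    L=np.load(f'grip_{n}.npy');m=(L[...,0]>15)&(L[...,0]<145)&(L[...,1]>-62)&(L[...,1]<-20)&(L[...,2]>58)&(L[...,2]<150)
    for a in(20,50,80,125):
      for z in (60,90,115,125,135):
        k=m&(abs(L[...,0]-a)<8)&(abs(L[...,2]-z)<5)
        if k.sum()>4: print(n,a,z,k.sum(),np.median(L[...,1][k]).round(1),'zmax',L[...,2][m&(abs(L[...,0]-a)<8)].max().round(1))
"
```

```text
force: [0.1, -0.5, 0.3]
finger_gap: 0.202
gripper_force: 0.1
force: [-0.5, -0.0, 0.7]
finger_gap: 0.14
gripper_force: 0.1
force: [-1.0, -2.9, 1.5]
finger_gap: 0.086
gripper_force: 21.2
force: [-1.1, -4.0, 1.8]
finger_gap: 0.088
gripper_force: 69.8
t 16.38 pos [ 0.4526 -0.0462  0.0832] yaw 8.48 gap 0.088 F [-1.1 -4.   1.8]
tool units [-0.02 -0.03  0.05] turn units 0.01
scene 20 60 17 -49.5 zmax 134.5
scene 20 90 25 -50.5 zmax 134.5
scene 20 115 21 -51.2 zmax 134.5
scene 20 125 25 -50.7 zmax 134.5
scene 20 135 14 -49.7 zmax 134.5
scene 50 60 23 -50.5 zmax 135.4
scene 50 90 37 -50.2 zmax 135.4
scene 50 115 38 -51.2 zmax 135.4
scene 50 125 39 -51.1 zmax 135.4
scene 50 135 29 -49.7 zmax 135.4
scene 80 60 24 -50.9 zmax 128.4
scene 80 90 38 -50.7 zmax 128.4
scene 80 115 27 -51.0 zmax 128.4
scene 80 125 11 -51.4 zmax 128.4
scene 125 60 29 -50.8 zmax 149.7
scene 125 90 49 -51.6 zmax 149.7
scene 125 115 54 -52.2 zmax 149.7
scene 125 125 47 -51.0 zmax 149.7
scene 125 135 70 -46.8 zmax 149.7
top 20 60 16 -30.1 zmax 135.7
top 20 135 22 -47.6 zmax 135.7
top 50 60 22 -30.0 zmax 135.3
top 50 90 5 -51.4 zmax 135.3
top 50 115 7 -51.7 zmax 135.3
top 50 125 5 -51.6 zmax 135.3
top 50 135 39 -47.9 zmax 135.3
top 80 60 5 -51.2 zmax 135.2
```

View pics/grip_scene.png

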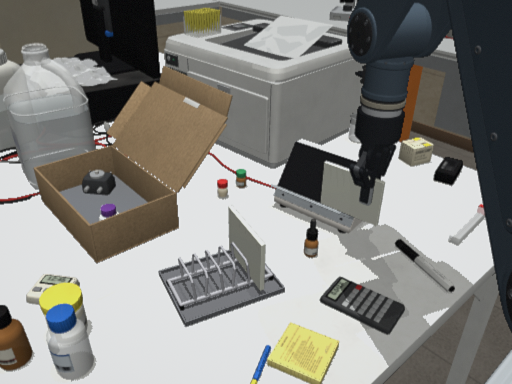

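The tile is upright and pinched with its end still beyond the viewer, and its top is at z = 135 mm. The tips are only 38 mm above its bottom edge, which would meet the hoops, so I'll re-grip 16 mm higher while it stands on the ledge. Then I'll lift.

```bash

python3 -m handwheel '[[[0,0,0,0],[0,0,0,0]]]' 11 20 | egrep 'force|gap'
python3 -m handwheel '[[[0,0,-0.22,0],[0,0,-0.22,0],[0,0,-0.2,0],[0,0,0,0]]]' 11 | egrep 'force|gap'
python3 -m handwheel '[[[0,0,0,0],[0,0,0,0],[0,0,0,0]]]' 5 20| egrep 'force|gap'
python3 -m handwheel '[[[0,0,0,0],[0,0,0,0]]]' 0 80| egrep 'force|gap'
python3 -m handwheel '[[[0,-0.1,-0.2,0],[0,0,-0.2,0],[0,0,-0.3,0],[0,0,-0.5,0],[0,0,-0.8,0],[0,0,-0.8,0],[0,0,-0.8,0],[0,0,-0.8,0],[0,0,0,0]]]' 0 80
python3 -c "
from h import *
held(VO,VX,VY,'lift',0,0)
to(RK(0,-46,200),-15.3)"
```

```text
force: [0.1, -0.4, -0.0]
finger_gap: 0.127
gripper_force: 0.1
force: [-0.1, -0.9, 0.0]
finger_gap: 0.127
gripper_force: 0.1
force: [-2.0, -3.6, 5.9]
finger_gap: 0.096
gripper_force: 21.7
force: [-1.3, -3.8, 6.4]
finger_gap: 0.082
gripper_force: 78.0
t: 18.98
tcp_pos: [0.4531, -0.0437, 0.2108]
tool_rot: [0.997, 0.074, 0.002, 0.001]
force: [0.3, 1.3, -1.8]
finger_gap: 0.081
gripper_force: 78.1
t 19.07 pos [ 0.4517 -0.0433  0.2091] yaw 8.48 gap 0.077 F [ 0.6  0.6 -2.2]
tool units [  5.59 -11.94   0.36] turn units 3.96
```

View pics/lift_scene.png

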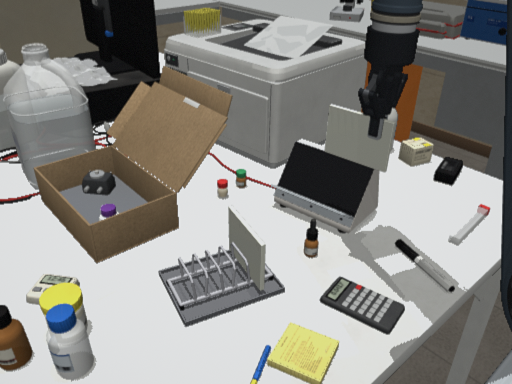

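Lifted and held level, about 50 mm clear over tile_b height. I'll measure the tile relative to the TCP.

```bash
python3 -c "
from h import *
s=sense();t=s['tcp_pos'];tv=np.r_[(t[:2]-VO)@VX,(t[:2]-VO)@VY]*1000;print('tcp_v',tv.round(1),t[2])
for n in('scene','top'):
    L=np.load(f'lift_{n}.npy');x=L[...,0]-tv[0];y=L[...,1]-tv[1];z=L[...,2]-t[2]*1000
    m=(x>-130)&(x<60)&(abs(y)<12)&(z>-75)&(z<50)
    print(n,m.sum())
    for a in(-85,-65,-45,-25,20):
        k=m&(abs(x-a)<7)
        if k.sum()>3:print(a,'z',np.percentile(z[k],[1,99]).round(1),'y',np.percentile(y[k],[5,50,95]).round(1))
    for b in(-45,-25,-10,10,25):
        k=m&(abs(z-b)<6)
        if k.sum()>3:print(' z',b,'x',np.percentile(x[k],[1,99]).round(1),'y',np.median(y[k]).round(1))
"
```

```text
tcp_v [111.9 -49.8] 0.20910417572245998
scene 3155
-85 z [-52.5  35.6] y [-5.5 -3.5 -1.4]
-65 z [-52.8  35.6] y [-5.6 -3.6 -1.4]
-45 z [-52.9  35.5] y [-5.5 -3.5 -1.3]
-25 z [-52.9  34.4] y [-5.3 -3.4 -1.5]
20 z [-53.2  35.3] y [-5.4 -3.2  1.2]
 z -45 x [-91.9  25.3] y -3.3
 z -25 x [-92.   25.5] y -3.4
 z -10 x [-91.8  25.4] y -3.5
 z 10 x [-91.6  25.5] y -3.7
 z 25 x [-91.5  25.9] y -3.9
top 529
-85 z [-49.9  36.4] y [-4.8 -4.4  1.8]
-65 z [-50.9  36.4] y [-4.8 -4.4  2. ]
-45 z [-52.2  36.4] y [-4.8 -4.4  2.4]
-25 z [-53.6  35.3] y [-4.8 -4.4  0.2]
 z -45 x [-92.7  -2.7] y -4.5
 z -25 x [-92.8 -12.3] y -4.5
 z -10 x [-93.4 -13.7] y -4.5
 z 10 x [-93.2 -14.5] y -4.7
 z 25 x [-93.2 -19.8] y -4.7
```

```bash
python3 -c "
from h import *
to(RK(33.5,-46,210),-15.3)"
```

```text
t 19.07 pos [ 0.4517 -0.0433  0.2091] yaw 8.48 gap 0.077 F [ 0.6  0.6 -2.2]
tool units [  4.37 -12.48  -0.04] turn units 3.96
```

```bash
python3 -m handwheel '[[[0,-0.4,0,0],[0.3,-0.8,0,0],[0.3,-0.8,0,0],[0.3,-0.8,0,0],[0.3,-0.8,0,0],[0.3,-0.8,0,0],[0.3,-0.8,0,0],[0.3,-0.8,0,0],[0.3,-0.8,0,0],[0.3,-0.8,0,0],[0.3,-0.8,0,0],[0.3,-0.8,0,0],[0.3,-0.8,0,0],[0.3,-0.8,0,0],[0.3,-0.8,0,0],[0.17,-0.8,0,0],[0,-0.08,0,0],[0,0,0,0]]]' 0 80
python3 -m handwheel '[[[0,0,0,0.5],[0,0,0,0.5],[0,0,0,0.5],[0,0,0,0.5],[0,0,0,0.5],[0,0,0,0.5],[0,0,0,0.5],[0,0,0,0.46],[0,0,0,0],[0,0,0,0]]]'
python3 -c "
from h import *
to(RK(33.5,-46,210),-15.3);held(RM,RX,RY,'over',0,0)
s=sense();t=s['tcp_pos'];print('tcp in rack',((t[:2]-RM)@np.c_[RX,RY]*1000).round(1))
for n in('scene','top'):
    L=np.load(f'over_{n}.npy');m=(abs(L[...,0])<90)&(abs(L[...,1]+46)<25)&(L[...,2]>145)&(L[...,2]<240);x,y,z=L[m].T
    for b in(165,185,205,225,243):
        k=abs(z-b)<7
        if k.sum()>4:print(n,b,'x',np.percentile(x[k],[1,99]).round(1))
    for a in(-20,0,20,-50,-35):
        k=(abs(x-a)<6)
        if k.sum()>4:print(n,a,'z',np.percentile(z[k],[1,99]).round(1),'y',np.percentile(y[k],[5,50,95]).round(1))
    # hoops
    for y0 in(-46,0):
      m=(abs(L[...,1]-y0)<22)&(abs(L[...,0])<40)&(L[...,2]>50)&(L[...,2]<62)
      if m.sum()>4:
        x,y=L[m][:,:2].T;print(n,'hoop',y0,m.sum(),np.percentile(x,[2,98]).round(1),np.histogram(y-y0,bins=np.arange(-22,23,4))[0])
"
```

```text
t: 21.32
tcp_pos: [0.5137, 0.2812, 0.2089]
tool_rot: [0.997, 0.074, -0.0, 0.0]
force: [0.4, 0.2, -3.0]
finger_gap: 0.084
gripper_force: 78.1
t: 22.58
tcp_pos: [0.5141, 0.2808, 0.2091]
tool_rot: [0.991, -0.133, -0.0, 0.0]
force: [-0.0, -0.4, -1.6]
finger_gap: 0.083
gripper_force: 78.1
t 22.57 pos [0.5141 0.2808 0.2091] yaw -15.28 gap 0.083 F [-0.  -0.4 -1.6]
tool units [-0.02 -0.02 -0.03] turn units 0.0
tcp in rack [ 32.9 -45.8]
scene 165 x [-57.5  60.5]
scene 185 x [-57.   60.9]
scene 205 x [-52.1  61.1]
scene 225 x [-52.8  61.1]
scene 243 x [-56.6  61.6]
scene -20 z [154.4 217.4] y [-50.4 -49.9 -49.4]
scene 0 z [154.9 193.9] y [-50.6 -50.  -49.5]
scene 20 z [155.1 232.7] y [-50.6 -50.  -49.7]
scene -50 z [155.1 237.9] y [-50.4 -50.  -49.5]
scene -35 z [155.9 238.9] y [-50.4 -50.  -49.4]
scene hoop -46 146 [-24.6  30.6] [ 0  6 68  0  0  0  0  0 65  7  0]
scene hoop 0 146 [-25.   32.1] [ 0  8 64  0  0  0  0  1 64  9  0]
top 165 x [-58.8  28.3]
top 185 x [-57.7  26.1]
top 205 x [-57.9  21.6]
top 225 x [-58.9  25.2]
top 243 x [-58.6  23.2]
top -20 z [155.5 238.1] y [-43.1 -42.5 -42. ]
top 0 z [155.2 239.6] y [-43.4 -42.7 -42. ]
top 20 z [157.  237.3] y [-43.1 -42.4 -36.6]
top -50 z [156.2 238.7] y [-43.1 -42.6 -41.9]
top -35 z [157.3 237.4] y [-43.  -42.5 -41.7]
top hoop -46 115 [-29.4  29.4] [ 0  5 54  1  0  0  0  0 48  7  0]
top hoop 0 114 [-27.5  30.3] [ 0  5 51  0  0  0  0  1 50  7  0]
```

The tile is aligned over the far slot, within about 0.3 mm across and 1.5 mm along. Lowering it now.

```bash
python3 -m handwheel '[[[0,0,0.6,0],[0,0,0.8,0],[0,0,0.8,0],[0,0,0.8,0],[0,0,0.6,0],[0,0,0.5,0],[0,0,0.4,0],[0,0,0.3,0],[0,0,0.3,0],[0,0,0.2,0],[0,0,0.1,0],[0,0,0,0],[0,0,0,0]]]' 0 80
python3 -m handwheel '[[[0,0,0.06,0],[0,0,0.06,0],[0,0,0,0]]]'
python3 -c "
from h import *
to(RK(33.5,-46,69),-15.3)"
```

```text
t: 24.3
tcp_pos: [0.5143, 0.2813, 0.0743]
tool_rot: [0.991, -0.133, 0.0, -0.0]
force: [0.3, 0.1, -1.9]
finger_gap: 0.083
gripper_force: 78.1
t: 24.68
tcp_pos: [0.5142, 0.2813, 0.0713]
tool_rot: [0.991, -0.133, 0.0, -0.0]
force: [-0.9, -0.5, -0.8]
finger_gap: 0.084
gripper_force: 78.6
t 24.68 pos [0.5142 0.2813 0.0713] yaw -15.28 gap 0.084 F [-0.9 -0.5 -0.8]
tool units [-0.02  0.01  0.09] turn units 0.0
```

```bash
python3 -m handwheel '[[[0,0,0.04,0],[0,0,0.04,0],[0,0,0,0]]]' | egrep 'pos|force'
python3 -m handwheel '[[[0,0,0.02,0],[0,0,0.02,0],[0,0,0,0]]]' | egrep 'pos|force'
```

```text
tcp_pos: [0.5144, 0.2814, 0.0709]
force: [-3.3, -1.0, 10.7]
gripper_force: 80.2
tcp_pos: [0.5143, 0.2814, 0.0708]
force: [-3.3, -1.3, 16.6]
gripper_force: 80.9
```

It is resting on the wires. I'll unload, open, retreat straight up and check.

```bash
python3 -m handwheel '[[[0,0,-0.06,0],[0,0,0,0]]]' 0 20| egrep 'force'
python3 -m handwheel '[[[0,0,0,0],[0,0,0,0],[0,0,0,0]]]' 24 20 | egrep 'force|gap'
python3 -m handwheel '[[[0,0,-0.2,0],[0,0,-0.4,0],[0,0,-0.8,0],[0,0,-0.8,0],[0,0,-0.8,0],[0,0,-0.8,0],[0,0,-0.8,0],[0,0,-0.8,0],[-0.9,0,0,0],[-0.9,0,0,0],[-0.9,0,0,0],[0,0,0,0],[0,0,0,0]]]' | egrep 'pos|force|t:'
python3 -c "
from h import *
held(RM,RX,RY,'done',0,0)
for n in('scene','top'):
    L=np.load(f'done_{n}.npy')
    for y0 in(-46,46):
      m=(abs(L[...,0])<90)&(abs(L[...,1]-y0)<20)&(L[...,2]>65)&(L[...,2]<115);x,y,z=L[m].T
      print(n,y0,m.sum(),'x',np.percentile(x,[1,99]).round(1),'z',np.percentile(z,[1,99]).round(1),'y lo',np.median(y[abs(z-70)<6]),'y hi',np.median(y[abs(z-100)<6]))
"
```

```text
force: [-1.9, -0.5, 10.4]
gripper_force: 79.5
force: [0.7, -0.3, 0.4]
finger_gap: 0.281
gripper_force: 0.0
t: 27.68
tcp_pos: [0.4499, 0.2993, 0.2049]
tool_rot: [0.991, -0.133, 0.001, -0.0]
force: [0.9, 0.9, -0.1]
gripper_force: 0.0
scene -46 838 x [-57.6  60.5] z [ 65.4 105.9] y lo -51.32598068347795 y hi -49.74239663830261
scene 46 893 x [-54.   60.7] z [ 65.5 105.7] y lo 42.5028409556134 y hi 43.435184919446016
top -46 502 x [-58.4  58.4] z [ 65.8 107.4] y lo -43.8302466359858 y hi -46.613766664050516
top 46 376 x [-58.3  58.5] z [ 66.1 107.6] y lo 49.94830825072253 y hi 46.87409335662443
```

View pics/done_scene.png

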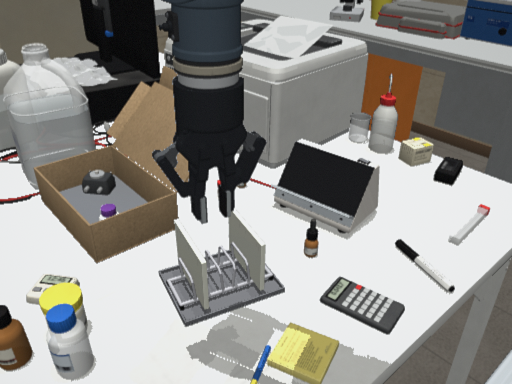

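The tile stands at (190,262) in the far slot, with tile_b unmoved at (247,250) and the bottle upright at (312,238). The gripper is clear of everything.

```bash
python3 -c "
from station import *
print(sign_off())"
```

```text
the job is handed in; nothing more can be done
None
```

The white tile now stands on its long edge in the far slot of the rack, centred along the slot to within about 2 mm; tile_b and the dropper bottle are where they were, the arm never worked near the vials (they were behind the gripper in my last picture), and I handed in at about 28 s of the 64 s allowed.

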